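# Drain the grinding balls from a glaze mill jar

## Task

Empty the white mill jar, which swings on its stand and has a red lever to turn it by: tip it over towards the blue wash tray (not towards the grey tub of clay scraps) until all five grinding balls have rolled out into the blue tray, then swing the jar back upright and leave it standing so. Leave the trays and everything else on the table where they are.

Things in the scene. Friction and masses are not known exactly. Their poses are not given: they have to be found in the camera images.
- stand: Fixed grey steel tipping stand: base plate 190 x 80 x 12 mm and two uprights 177 mm high at its x = +/-69 mm, between which the mill jar hangs. Origin: centre of the underside, on the table. z up; x runs along the jar's pivot axis, the lever being at the -x end (towards the robot); the jar tips towards +y or -y of this frame.
- pivot (a point): Point on the jar's pivot axis, in the middle of the jar, 160 mm above the table; axes as stand.
- jar (a joint): Tilt of the mill jar about the pivot (the stand's x axis), rad: 0 = upright, positive = mouth tipped towards the stand's +y, negative = towards its -y; stops at +/-2.1 (mouth about 30 degrees below level). A stiff hinge: empty, the jar stays where it is left; turning it takes about 4 to 8 N at the lever's grip.
- jar_mouth (a point): Centre of the open mouth of the white mill jar: round, 110 mm outside diameter, 135 mm tall, 5 mm wall; its bottom is 35 mm below the pivot and its mouth 100 mm above it when upright. Turns with the jar; z points out of the mouth.
- lever_grip (a point): Middle of the red grip of the jar's lever: a level round bar along the stand's x, 16 mm diameter, 92 mm long, towards the robot. Centre 100 mm from the pivot axis, straight above it when the jar is upright (260 mm above the table), and 138 mm to the stand's -x from pivot. A flat steel arm joins it 47 mm away on the jar's side; the other end is free. Turns rigidly with the jar.
- tray: Empty blue plastic wash tray, 200 x 200 mm, 50 mm high, 5 mm walls, open on top, loose on the table on one side of the stand (the stand's +y or -y). Origin: centre of the underside.
- tub: Grey plastic tub of the same size as the tray, with lumps of dried clay in it, on the other side of the stand. Not to be used. Origin: centre of the underside.
- ball0_center (a point): Centre of one of the five tan ceramic grinding balls, 30 mm diameter, about 45 g, that start at the bottom of the mill jar.
- ball1_center (a point): Centre of one of the five tan ceramic grinding balls, 30 mm diameter, about 45 g, that start at the bottom of the mill jar.
- ball2_center (a point): Centre of one of the five tan ceramic grinding balls, 30 mm diameter, about 45 g, that start at the bottom of the mill jar.
- ball3_center (a point): Centre of one of the five tan ceramic grinding balls, 30 mm diameter, about 45 g, that start at the bottom of the mill jar.
- ball4_center (a point): Centre of one of the five tan ceramic grinding balls, 30 mm diameter, about 45 g, that start at the bottom of the mill jar.
- dish: Bystander: small dark brown bowl, 84 mm across, 32 mm high; origin under its centre.
- brush: Bystander: brush, 190 mm long, lying on the table along its x; origin under its middle.
- glaze: Bystander: amber glass glaze jar with a white cap, 70 mm diameter, 100 mm high; origin under its centre.
- mug: Bystander: blue mug, 80 mm across, 90 mm high, handle at its +y; origin under its centre.
- pot: Bystander: grey-brown unglazed pot with a scalloped rim, 145 mm across, 85 mm high; origin under its centre.
- looptool: Bystander: clay loop tool with a wooden handle 110 x 22 mm, 170 mm long in all, lying along its x; origin under the handle's middle.

How it is judged:
On the way, in this order (a step that is already met when the one before it is completed fails the run):
1. the jar is tipped well over (more than about 70 degrees) ((value of joint jar above 1.2 rad or value of joint jar below -1.2 rad)), for 0.05 s.
2. all five balls are in the blue tray (x of ball0_center in the frame of tray between -0.096 and 0.096 m and y of ball0_center in the frame of tray between -0.096 and 0.096 m and z of each of ball0_center, ball1_center, ball2_center, ball3_center, ball4_center in the frame of tray below 0.055 m and x of ball1_center in the frame of tray between -0.096 and 0.096 m and y of ball1_center in the frame of tray between -0.096 and 0.096 m and x of ball2_center in the frame of tray between -0.096 and 0.096 m and y of ball2_center in the frame of tray between -0.096 and 0.096 m and x of ball3_center in the frame of tray between -0.096 and 0.096 m and y of ball3_center in the frame of tray between -0.096 and 0.096 m and x of ball4_center in the frame of tray between -0.096 and 0.096 m and y of ball4_center in the frame of tray between -0.096 and 0.096 m), for 0.2 s.
At the end, for the whole second after the job is handed in: All five balls lie within the blue tray's walls, and the jar stands upright within 0.15 rad (about 8 degrees) and still, released (all of step 2 and value of joint jar between -0.15 and 0.15 rad and velocity of joint jar between -0.05 and 0.05 rad/s); the robot touches nothing.
It fails at once if the blue tray or the grey tub is shoved more than 40 mm from its place (distance of any of tray, tub from where it was at the start of the episode above 0.04 m).
It fails at once if the dish, brush, glaze jar, mug, clay pot or loop tool is moved more than 40 mm (distance of any of dish, brush, glaze, mug, pot, looptool from where it was at the start of the episode above 0.04 m).
It fails at once if the glaze jar, mug or clay pot is tipped over (angle between any of glaze, mug, pot's own z axis and vertical above 0.5 rad).
It also fails if it takes over 48 s, if anything falls off the work surface, if the arm or the gripper's body presses on something with over 40 N, if the wrist force passes 120 N, or if a joint passes its speed limit or range.

## Robot

A 6-joint arm with a two-finger parallel gripper is mounted at the origin on the work surface. World frame = base frame: x ahead of the robot, y to its left, z up, the work surface at z = 0. Lengths are in m, angles in rad, forces in N, time in s.
With the tool pointing down it reaches from about 0.275 to 0.75 m from the base axis. Payload 10.2 kg.
Tool frame: the origin (TCP) lies midway between the tips of the shut fingers; the grasp point (between the pads) lies 19 mm behind it (env.hold_point_z is the distance from the TCP to the grasp point, in m); z points along the fingers, y is the line along which they close (so a half turn about z gives the same grasp; the last joint's range is limited). The gripper opens to 85 mm and grips with 20 to 120 N. Pads are 22 mm wide; open, the fingers measure 114 mm over their backs; the gripper's body (76 mm by 85 mm) begins 54 mm behind the grasp point. The pads swing forward as they close: fully open they stand 13 mm farther back than shut.
Start: joints at [-1.498, 0.313, 1.498, -0, 1.331, -0.223], TCP at [0.153, -0.502, 0.231] pointing down, gripper open.
Joint ranges: [-2.94, 2.94], [-0.97, 2.17], [0.19, 2.56], [-1.23, 4.37], [0.02, 3.11], [-2.88, 2.88]. Speed limits (rad/s): [2.39, 2.39, 3.01, 3.14, 3.14, 3.14].

## Interface

Orientations are given as a unit quaternion [x, y, z, w].
In Python, from bench import env, kinematics, monitor, eyes, job gives the robot as it stands. The module is installed in compiled form; this text tells all that it offers. Calls block until the motion is done:
- env.reach(position, orientation): joint-space move of the TCP to a pose.
- env.movel(position, velocity=0.15, frame=None, guard=None): straight line of the TCP; frame=None keeps the orientation; velocity is the mean speed in m/s. With guard (N) it stops when the force on the tool has changed by that much, and returns True; else False.
- env.set_joints(angles): joint-space move.
- env.release() and env.close_gripper(effort=None): open the fingers fully, or close them until they stop; effort is the grip in N (None keeps the last).
- env.hold(seconds).
- kinematics.ik(position, orientation): joint angles nearest the present ones, or None.
- monitor.sense(): the state.
- eyes.grab_frame(name): name is "scene" or "top" or "wrist"; returns a dict with "frame" (400x640x3 uint8, red, green, blue), "mtx" (3x3 intrinsics, pixels), "view" (4x4, takes a point from world to camera coordinates). Camera axes: x right, y down, z forward; pixel columns grow to the right and rows downward; lengths in m; the calibration is good to about 2 mm. A picture is of the moment at which its call begins. There is no depth.
A pose or a line that the arm cannot do raises env.MotionError and nothing moves.
- job.hand_in(): hands the job in; it is judged then, once.
The state is a dict: "clock": time; "joints": joint angles; "qvel": joint speeds; "joint_efforts": joint torques, N m; "position": TCP position; "ee_rot": TCP orientation; "contact_force": force on the tool from outside, world axes, zero at the start; "ft_torque": the same for the moment, N m; "finger_gap": opening from 0.0 (shut) to 1.0 (fully open); "gripper_force": force on a finger pad.
Only numpy, scipy, OpenCV 4.12 (cv2) and the standard library are available. Lean on these libraries where they do the work, as an engineer would, in place of code of your own. Each camera call takes 0.05 s, during which the arm holds its last target. There are 200 camera calls.

## Working session

There is one attempt and no reset: what is moved stays moved. The work goes in short steps, each a Python script; the robot and the scene stay as the last script left them, time stands still between calls to the robot, and variables do not carry over. Pictures are saved under pics/ and viewed, at most 10 in all, crops included, and the job is handed in when it is done.

```bash
mkdir -p pics; python3 - <<'E'
from bench import env,kinematics,monitor,eyes,job
import cv2,numpy as np
for n in("scene","top"):
    f=eyes.grab_frame(n);cv2.imwrite(f"pics/{n}0.png",f["frame"][:,:,::-1]);np.savez(f"pics/{n}0.npz",**f)
    print(n,f["mtx"].round(1).tolist(),f["view"].round(3).tolist())
s=monitor.sense();print(s["clock"],s["position"],s["ee_rot"],env.hold_point_z)
E
```

```text
scene [[463.1, 0.0, 323.6], [0.0, 463.1, 195.3], [0.0, 0.0, 1.0]] [[0.249, 0.968, -0.018, -0.137], [0.524, -0.15, -0.838, -0.159], [-0.815, 0.199, -0.545, 1.9], [0.0, 0.0, 0.0, 1.0]]
top [[432.8, 0.0, 316.5], [0.0, 432.8, 189.1], [0.0, 0.0, 1.0]] [[-0.002, -1.0, -0.005, 0.024], [-0.989, 0.003, -0.15, 0.589], [0.15, 0.005, -0.989, 1.359], [0.0, 0.0, 0.0, 1.0]]
0.1 [ 0.15302156 -0.50196553  0.2308136 ] [ 9.89082498e-01  1.47361765e-01  4.91588127e-05 -5.65811935e-04] 0.0187
```

View pics/scene0.png

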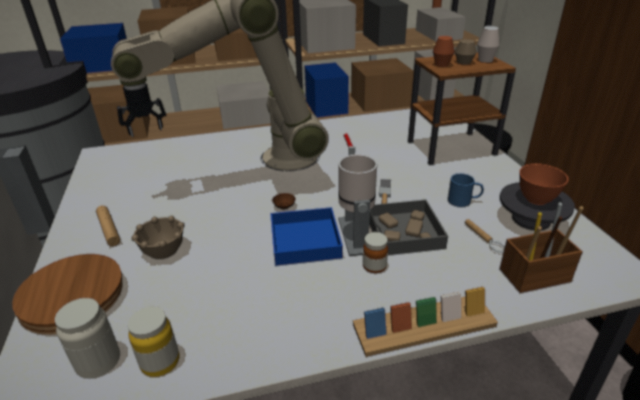

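View pics/top0.png

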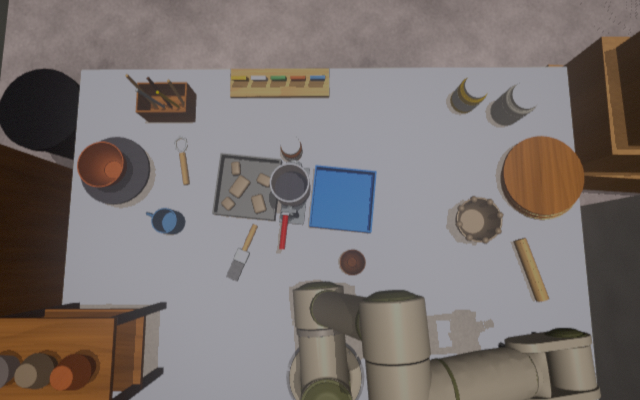

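The scene view shows the jar at about (357,185), the blue tray at (306,235) and the tub at (407,228). In the top view the red grip runs around (284,232), the mouth is at (290,184), the blue tray is at (343,199) on world −y, and the tub is at (247,188). The jar therefore has to tip towards −y, which is negative.

```bash
cat > h.py <<'E'
import cv2,numpy as np
def ray(f,uv,z):
    K,V=f["mtx"],f["view"];R,t=V[:3,:3],V[:3,3];c=-R.T@t
    d=R.T@np.linalg.solve(K,np.array([uv[0],uv[1],1.0]));return c+d*(z-c[2])/d[2]
def mask(f,lo,hi,box=None):
    m=cv2.inRange(cv2.cvtColor(f["frame"],cv2.COLOR_RGB2HSV),lo,hi)
    if box: k=np.zeros_like(m);x0,y0,x1,y1=box;k[y0:y1,x0:x1]=255;m&=k
    return m
def proj(f,p):
    q=f["mtx"]@(f["view"]@np.append(p,1))[:3];return q[:2]/q[2]
E
python3 - <<'E'
from h import *
t=dict(np.load("pics/top0.npz"));s=dict(np.load("pics/scene0.npz"))
def big(m):
    return max(cv2.findContours(m,0,cv2.CHAIN_APPROX_NONE)[0],key=cv2.contourArea)
m=mask(t,(0,150,90),(8,255,255),(270,205,300,260))|mask(t,(172,150,90),(180,255,255),(270,205,300,260))
c=big(m);r=cv2.minAreaRect(c);b=cv2.boxPoints(r);print("grip px",r)
b=b[np.argsort(b[:,1])];A=ray(t,b[:2].mean(0),.26);B=ray(t,b[2:].mean(0),.26)
print("far",A,"near",B,"len",np.linalg.norm(A-B),"mid",(A+B)/2,"yaw",np.arctan2(*(A-B)[[1,0]]))
c=big(mask(t,(100,150,50),(125,255,255),(300,150,390,245)));b=cv2.boxPoints(cv2.minAreaRect(c))
P=np.array([ray(t,p,.05) for p in b]);print("tray",P.mean(0),np.linalg.norm(np.diff(P,axis=0),axis=1),P[:,:2].round(3).tolist())
m=mask(s,(0,130,90),(8,255,255),(335,125,365,160))|mask(s,(172,130,90),(180,255,255),(335,125,365,160))
print("scene grip",cv2.minAreaRect(big(m)),proj(s,A),proj(s,B))
big1=cv2.resize(t["frame"][140:270,200:390],None,fx=4,fy=4,interpolation=cv2.INTER_CUBIC);cv2.imwrite("pics/crop.png",big1[:,:,::-1])
E
```

```text
grip px ((283.44512939453125, 231.493896484375), (4.306830406188965, 31.583419799804688), 6.34019136428833)
far [0.483719   0.10637854 0.26      ] near [0.39927942 0.11503498 0.26      ] len 0.0848821263584693 mid [0.44149921 0.11070676 0.26      ] yaw -0.10215946710335301
tray [ 0.5862701  -0.01203735  0.05      ] [0.12499734 0.08855937 0.1247194 ] [[0.534, 0.043], [0.656, 0.019], [0.638, -0.068], [0.516, -0.042]]
scene grip ((347.5, 139.49998474121094), (12.074767112731934, 3.130495071411133), 63.43495178222656) [350.87569637 148.53949612] [345.54411117 136.3183813 ]
```

View pics/crop.png

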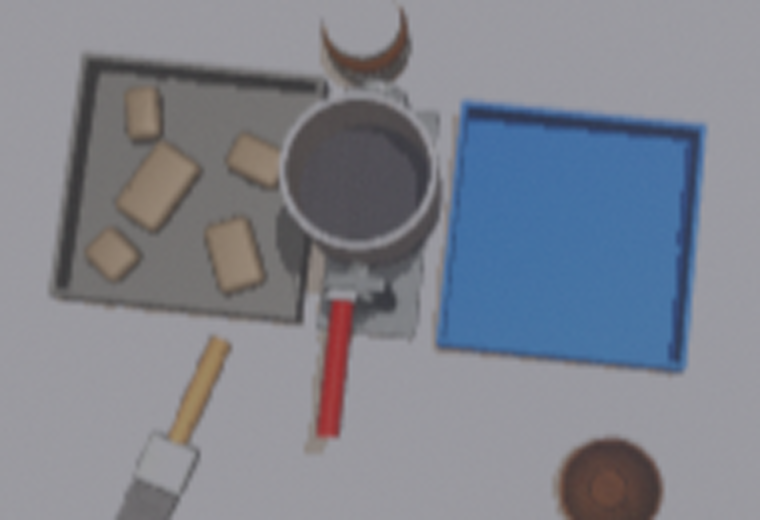

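The crop shows the red bar running from crop (343,300) to (328,437), the mouth centre at (358,173), and tray corners at (462,101), (706,126), (684,372) and (436,348). The tray is parallel to the stand. I'll check these against the given sizes.

```bash
python3 - <<'E'
from h import *
from bench import kinematics
from scipy.spatial.transform import Rotation as R
t=dict(np.load("pics/top0.npz"))
px=lambda u,v:(200+(u+.5)/4-.5,140+(v+.5)/4-.5)
M=ray(t,px(358,173),.26);A=ray(t,px(343,298),.26);B=ray(t,px(328,438),.26);G=(A+B)/2
print("mouth",M,"A",A,"B",B,"len",np.linalg.norm(A-B),"|M-G|",np.linalg.norm(M-G),"yawMG",np.arctan2(*(M-G)[[1,0]]))
P=np.array([ray(t,px(*p),.05) for p in((462,101),(706,126),(684,372),(436,348))])
x=(P[0]+P[1]-P[2]-P[3]);yaw=np.arctan2(x[1],x[0]);print("tray",P.mean(0),np.linalg.norm(np.diff(P,axis=0),axis=1),"yaw",yaw)
c,s=np.cos(yaw),np.sin(yaw);print("tray in stand", np.array([[c,s],[-s,c]])@(P.mean(0)-M)[:2])
ax=np.array([np.cos(-.102),np.sin(-.102),0])
for w in(0,np.pi):
  q=(R.from_euler('z',-.102+w)*R.from_euler('x',np.pi)).as_quat()
  print(w,q,[kinematics.ik(p,q) for p in(M-ax*.145+[0,0,.12],M-ax*.145,M-ax*.145+[-.01,-.086,-.16])])
E
```

```text
mouth [0.5742787  0.09633142 0.26      ] A [0.48827306 0.10591168 0.26      ] B [0.39413021 0.11518994 0.26      ] len 0.09459895212336758 |M-G| 0.13383458161740436 yawMG -0.10644694961388593
tray [ 0.55786543 -0.06169531  0.05      ] [0.19922514 0.20014322 0.19808512] yaw -0.107641903984397
tray in stand [ 0.0006592  -0.15887544]
0 [ 9.98699782e-01 -5.09778944e-02 -3.12149576e-18  6.11527246e-17] [array([-1.21211950e-02,  6.67271206e-02,  1.41609184e+00, -4.44089210e-16,
        1.65877369e+00,  1.66067513e+00]), array([-1.21211950e-02,  1.10513464e-01,  1.67348050e+00, -4.44089210e-16,
        1.35759869e+00,  1.66067513e+00]), array([-2.20360009e-01,  2.55009367e-01,  1.96270954e+00, -4.44089210e-16,
        9.23873751e-01,  1.45243632e+00])]
3.141592653589793 [5.09778944e-02 9.98699782e-01 6.11527246e-17 3.12149576e-18] [array([-0.0121212 ,  0.06672712,  1.41609184,  0.        ,  1.65877369,
       -1.48091752]), array([-0.0121212 ,  0.11051346,  1.6734805 ,  0.        ,  1.35759869,
       -1.48091752]), array([-0.22036001,  0.25500937,  1.96270954,  0.        ,  0.92387375,
       -1.68915634])]
```

```bash
cat >> h.py <<'E'
from scipy.spatial.transform import Rotation as R
YAW=-.105;AX=np.array([np.cos(YAW),np.sin(YAW),0]);YS=np.array([-np.sin(YAW),np.cos(YAW),0])
C=np.array([.5743,.0963,.16]);Q=(R.from_euler('z',YAW+np.pi)*R.from_euler('x',np.pi)).as_quat()
def tcp(a,r=.1): return C-AX*.146-YS*r*np.sin(a)+np.array([0,0,r*np.cos(a)-.021])
E
python3 - <<'E'
from h import *
from bench import env,kinematics,monitor,eyes,job
s=monitor.sense();p=s["position"]
env.movel(p+np.array([0,0,.13]),velocity=.25)
env.reach(tcp(0)+[0,0,.11],Q);print(monitor.sense()["clock"])
print(env.movel(tcp(0),velocity=.1,guard=8))
env.close_gripper(effort=40);s=monitor.sense()
print(s["clock"],s["position"]-tcp(0),s["contact_force"],s["finger_gap"],s["gripper_force"])
f=eyes.grab_frame("scene");cv2.imwrite("pics/s1.png",cv2.resize(f["frame"][80:280,240:480],None,fx=3,fy=3)[:,:,::-1])
E
```

```text
3.1583
False
5.0583 [3.40069679e-05 1.27899869e-04 2.01505351e-04] [-0.42540777  1.45981893  2.99820149] 0.17147698692171798 38.884071707725525
```

View pics/s1.png

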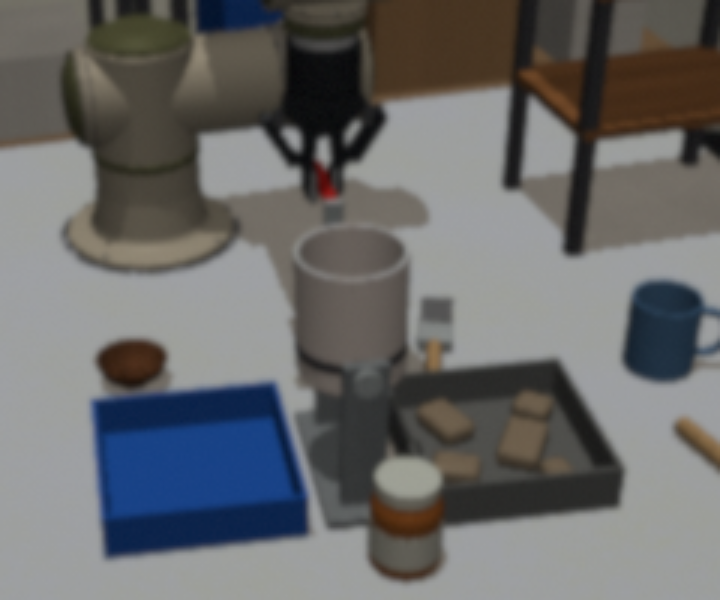

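The crop shows the fingers closed on the red bar at (325,180). The gap is about 15 mm, against a 16 mm bar. I'll tip it slowly now and watch the force.

```bash
python3 - <<'E'
from h import *
from bench import env,kinematics,monitor,eyes,job
off=np.zeros(3)
for a in np.arange(.15,2.051,.1):
    env.movel(tcp(a)+off,velocity=.05 if a<1.2 else .04)
    s=monitor.sense();F=s["contact_force"];rad=np.array([0,0,np.cos(a)])-YS*np.sin(a);fr=F@rad
    print(round(a,2),round(s["clock"],1),F.round(1),"rad",round(fr,1),round(s["finger_gap"],3))
    if abs(fr)>12: off=off+rad*np.clip(fr*2e-5,-1e-3,1e-3)
    if np.linalg.norm(F)>60: print("stop");break
for n in("scene","top"):
    f=eyes.grab_frame(n);np.savez(f"pics/{n}2.npz",**f)
    cr=f["frame"][80:280,240:480] if n=="scene" else f["frame"][120:320,200:440]
    cv2.imwrite(f"pics/{n}2.png",cv2.resize(cr,None,fx=3,fy=3)[:,:,::-1])
E
```

```text
0.15 5.6 [-2.9  0.6  9.1] rad 8.9 0.165
0.25 5.9 [-1.9  0.9  4.7] rad 4.3 0.172
0.35 6.3 [ 1.3 -0.1  1.6] rad 1.4 0.174
0.45 6.6 [ 2.6  0.5 -0.8] rad -1.1 0.168
0.55 7.0 [ 2.2 -0.2 -0.9] rad -0.8 0.174
0.65 7.3 [ 4.7  1.6 -3.4] rad -4.0 0.171
0.75 7.7 [ 3.5  1.7 -2.5] rad -3.3 0.172
0.85 8.0 [ 4.8  2.4 -4.4] rad -5.0 0.171
0.95 8.4 [ 3.8  0.2 -3.3] rad -2.5 0.17
1.05 8.7 [ 5.3  2.6 -4.2] rad -4.8 0.169
1.15 9.1 [ 4.5  2.2 -4.3] rad -4.2 0.168
1.25 9.5 [ 4.9  5.9 -1.8] rad -6.6 0.171
1.35 9.9 [ 5.6  8.7 -3.9] rad -9.9 0.173
1.45 10.3 [ 5.9 11.3 -1.9] rad -12.0 0.169
1.55 10.7 [ 5.6 14.2 -0. ] rad -14.7 0.17
1.65 11.1 [ 5.3 17.7 -0.3] rad -18.1 0.173
1.75 11.5 [ 5.9 21.7  4.3] rad -22.6 0.168
1.85 11.9 [ 5.  27.6  7.1] rad -28.9 0.17
1.95 12.3 [ 4.1 31.8 13.4] rad -34.7 0.167
2.05 12.7 [-5.2 17.1 30.7] rad -28.7 0.167
```

View pics/scene2.png

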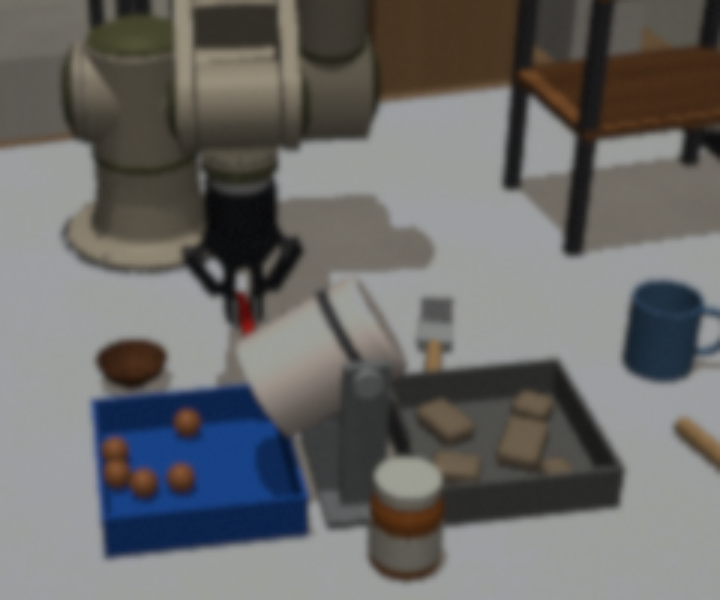

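All five balls lie in the blue tray, at crop pixels (187,422), (115,448), (117,473), (144,484) and (180,478). The jar is fully tipped. Next I swing it back upright with a slightly reduced side radius, because the radial force built up to about 30 N.

```bash
python3 - <<'E'
from h import *
from bench import env,kinematics,monitor,eyes,job
for a in np.append(np.arange(1.95,.04,-.1),0):
    env.movel(tcp(a)+YS*.004*np.sin(a),velocity=.06)
    s=monitor.sense();F=s["contact_force"]
    print(round(a,2),round(s["clock"],1),F.round(1))
    if np.linalg.norm(F)>60: print("stop");break
else:
    env.hold(.3);env.release();env.hold(.2);s=monitor.sense();print(s["contact_force"],s["finger_gap"])
    env.movel(tcp(0)+[0,0,.12],velocity=.1)
    env.reach(np.array([.33,.1,.4]),Q);env.hold(.3)
for n in("scene","top"):
    f=eyes.grab_frame(n);np.savez(f"pics/{n}3.npz",**f)
f=dict(np.load("pics/top3.npz"));g=dict(np.load("pics/scene3.npz"))
cr=lambda x:cv2.resize(x,None,fx=2,fy=2)
im=np.vstack([cr(g["frame"][120:270,240:480]),cr(f["frame"][130:280,200:440])]);cv2.imwrite("pics/end.png",im[:,:,::-1])
print(monitor.sense()["clock"],monitor.sense()["contact_force"])
E
```

```text
1.95 13.1 [ 3.8 12.9  7.1]
1.85 13.4 [2.4 7.7 3.7]
1.75 13.7 [2.8 2.  1.3]
1.65 14.0 [ 1.9 -5.4  0.3]
1.55 14.3 [ -0.1 -11.8   0.8]
1.45 14.6 [ -1.3 -18.3   0.9]
1.35 15.0 [ -4.1 -24.7   3. ]
1.25 15.3 [ -7.  -31.5   7.2]
1.15 15.6 [-11.7 -38.9  13.5]
1.05 15.9 [-14.9 -45.5  19.8]
0.95 16.2 [-19.3 -51.5  28.3]
stop
16.325 [-19.76068959 -52.47430817  28.10718292]
```

View pics/end.png

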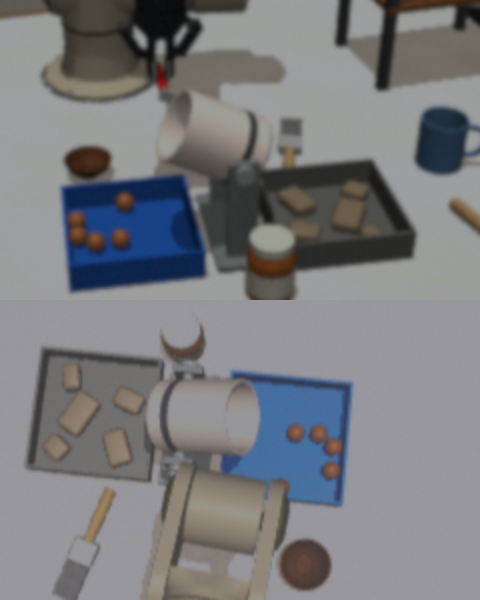

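The stop triggered at about 55 N. The jar is still tipped about 70°, lagging the command, so the bar has slipped in the pads. I'll look closer before moving.

```bash
python3 - <<'E'
from h import *
from bench import env,monitor,eyes
g=dict(np.load("pics/scene3.npz"));w=eyes.grab_frame("wrist")
m=mask(g,(0,130,70),(8,255,255),(305,130,340,175))|mask(g,(172,130,70),(180,255,255),(305,130,340,175))
v,u=np.nonzero(m);print("red",u.min(),u.max(),v.min(),v.max(),u.mean(),v.mean())
for a in(.8,.95,1.05,1.15,1.25,1.35,1.5):
    B=C-YS*.1*np.sin(a)+[0,0,.1*np.cos(a)]
    print(a,[proj(g,B-AX*d).round(1).tolist() for d in(.092,.12,.146,.184)], "mouth",proj(g,B).round(1))
s=monitor.sense();print(s["position"],s["position"]-tcp(.95),s["contact_force"],s["ft_torque"],s["finger_gap"],s["gripper_force"],"tip px",proj(g,s["position"]).round(1))
im=np.hstack([cv2.resize(g["frame"][110:190,280:360],(400,400),interpolation=cv2.INTER_CUBIC),cv2.resize(w["frame"][:,120:520],(400,400))]);cv2.imwrite("pics/z.png",im[:,:,::-1])
E
```

```text
red 319 323 152 163 320.30555555555554 158.61111111111111
0.8 [[327.1, 159.4], [325.7, 155.1], [324.5, 151.2], [322.7, 145.7]] mouth [332.  174.7]
0.95 [[324.0, 163.0], [322.7, 158.7], [321.5, 154.7], [319.8, 149.2]] mouth [328.7 178.4]
1.05 [[322.3, 165.6], [321.0, 161.2], [319.8, 157.3], [318.2, 151.7]] mouth [326.9 181.1]
1.15 [[320.9, 168.3], [319.6, 163.9], [318.5, 159.9], [316.8, 154.3]] mouth [325.4 183.9]
1.25 [[319.8, 171.1], [318.5, 166.6], [317.4, 162.6], [315.8, 157.0]] mouth [324.2 186.8]
1.35 [[319.0, 173.9], [317.8, 169.4], [316.6, 165.3], [315.1, 159.7]] mouth [323.4 189.7]
1.5 [[318.4, 178.1], [317.2, 173.6], [316.1, 169.5], [314.5, 163.7]] mouth [322.7 194.1]
[0.42035627 0.02596912 0.19969781] [-0.00022264 -0.00473916  0.0025295 ] [-19.74699006 -50.66105187  28.21042993] [-8.95517352  3.23590477 -0.19156654] 0.16547647126497003 41.090723276138306 tip px [320.1 160.1]
```

View pics/z.png

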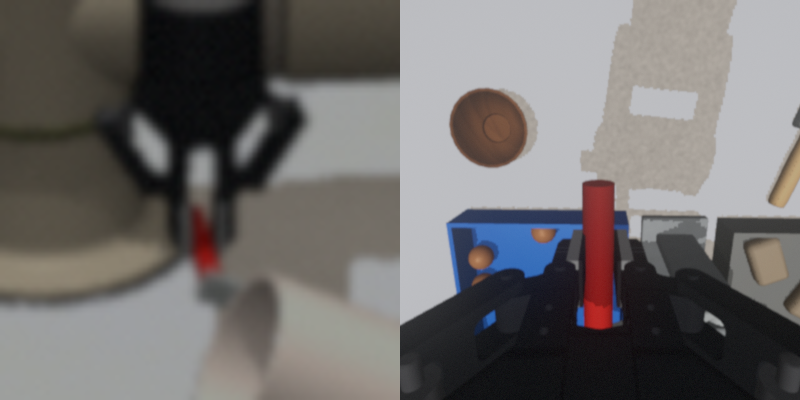

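The bar is still between the pads: it shows red at left-panel (205,240), and the wrist view shows it centred. The jar is at about 1.0 rad. The force is almost all radial (about 59 N outward on the tool) and only about 5 N tangential, so my radius was too small. I'll relax radially by force feedback while continuing.

```bash
cat > back.py <<'E'
from h import *
from bench import env,kinematics,monitor,eyes,job
s=monitor.sense();off=s["position"]-tcp(1.0)
def step(a,off,v=.06):
    env.movel(tcp(a)+off,velocity=v);s=monitor.sense();F=s["contact_force"]
    rad=np.array([0,0,np.cos(a)])-YS*np.sin(a);fr=F@rad;fx=F@AX
    tan=np.array([0,0,np.sin(a)])+YS*np.cos(a)
    print(round(a,2),round(s["clock"],1),F.round(1),"rad",round(fr,1),"tan",round(F@tan,1),(1e3*off).round(1))
    assert np.linalg.norm(F)<75
    return off+rad*np.clip(fr*1e-4,-.003,.003)+AX*np.clip(fx*5e-5,-.002,.002)
for i in range(3): off=step(1.0,off)
for a in np.append(np.arange(.92,.02,-.08),0): off=step(a,off)
env.hold(.2);s=monitor.sense();print(s["position"]-tcp(0),s["contact_force"],s["clock"])
f=eyes.grab_frame("scene");cv2.imwrite("pics/up.png",cv2.resize(f["frame"][100:280,240:480],None,fx=3,fy=3)[:,:,::-1])
E
python3 back.py
```

```text
1.0 16.7 [ 0.9 -6.2  1.5] rad 5.9 tan -2.1 [ 0.1 -1.9  6.7]
1.0 16.9 [ 1.3 -6.2 -2.3] rad 3.8 tan -5.2 [ 0.1 -2.5  7. ]
1.0 17.2 [ 3.5 -4.1 -6.3] rad -0.3 tan -7.3 [ 0.2 -2.8  7.2]
0.92 17.4 [-3.6 -7.3  5.5] rad 9.4 tan -0.2 [ 0.4 -2.8  7.2]
0.84 17.7 [-3.  -7.3  5.4] rad 9.2 tan -1.0 [ 0.1 -3.5  7.7]
0.76 18.0 [-3.  -7.8  7.8] rad 11.2 tan -0.5 [-0.1 -4.2  8.4]
0.68 18.3 [-3.2 -7.5  9.2] rad 12.1 tan -0.3 [-0.2 -4.9  9.2]
0.6 18.6 [-3.2 -7.2  9.1] rad 11.8 tan -1.0 [-0.4 -5.7 10.1]
0.52 18.9 [-2.  -6.3  9.5] rad 11.4 tan -1.0 [-0.6 -6.3 11.1]
0.44 19.1 [-2.7 -7.7 10.3] rad 12.7 tan -2.8 [-0.8 -6.9 12.1]
0.36 19.4 [-2.  -7.3 11.9] rad 13.8 tan -2.8 [-0.9 -7.4 13.2]
0.28 19.7 [-2.5 -8.  12.4] rad 14.2 tan -4.5 [-1.  -7.9 14.5]
0.2 20.0 [-0.5 -6.  13.3] rad 14.2 tan -3.3 [-1.1 -8.3 15.9]
0.12 20.3 [-1.7 -6.3 14.5] rad 15.2 tan -4.6 [-1.2 -8.5 17.3]
0.04 20.6 [-0.2 -4.1 14.8] rad 15.0 tan -3.5 [-1.2 -8.7 18.8]
0.0 20.8 [ 1.8 -4.2  8.8] rad 8.8 tan -4.0 [-1.2 -8.8 20.3]
[-0.00066215 -0.00885625  0.02175904] [ 1.24721618 -4.63355877  8.55570632] 21.0167
```

View pics/up.png

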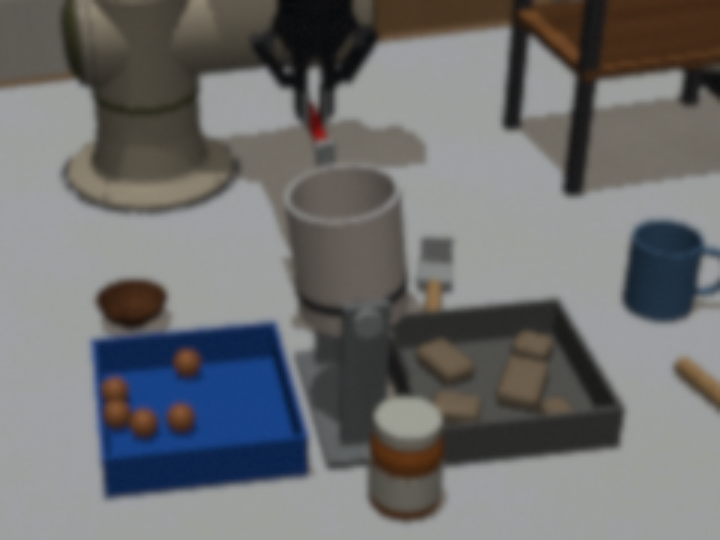

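The jar is nearly upright, with about 9 mm of residual at the grip (about 0.09 rad), and the balls are all in the tray. I'll push the last 9 mm to the starting y, then release and check.

```bash
python3 - <<'E'
from h import *
from bench import env,kinematics,monitor,eyes,job
p=tcp(0)
env.movel(p+np.array([0,0,.016])-YS*.0088,velocity=.03);print(monitor.sense()["contact_force"])
env.movel(p+np.array([0,0,.016])+YS*.0006,velocity=.03);env.hold(.2)
s=monitor.sense();print(s["position"]-p,s["contact_force"])
env.release();env.hold(.2);print(monitor.sense()["contact_force"])
env.movel(p+np.array([0,0,.13]),velocity=.12)
env.reach(np.array([.33,.1,.4]),Q);env.hold(.3)
t=eyes.grab_frame("top");g=eyes.grab_frame("scene");g0=dict(np.load("pics/scene0.npz"))
for f in(g0,g):
    m=mask(f,(0,130,90),(8,255,255),(335,125,365,160))|mask(f,(172,130,90),(180,255,255),(335,125,365,160))
    v,u=np.nonzero(m);print(u.mean(),v.mean(),len(u))
    print("jar diff") if f is g0 else print(np.abs(g["frame"][150:225,335:385].astype(int)-g0["frame"][150:225,335:385]).mean())
B=C+np.array([0,0,.1])
for a in(-.1,0,.1): print(a,proj(g,C-AX*.138-YS*.1*np.sin(a)+[0,0,.1*np.cos(a)]))
im=np.hstack([cv2.resize(x["frame"][110:280,240:400],None,fx=2.5,fy=2.5) for x in(g0,g)]);cv2.imwrite("pics/fin.png",im[:,:,::-1])
s=monitor.sense();print(s["clock"],s["contact_force"])
E
```

```text
[-14.05888684  -4.43394605  40.9381979 ]
[0.00070956 0.00086464 0.02121131] [-11.73293765  -2.52227445  40.18705171]
[-0.33441202 -0.00393497  0.26302859]
347.5897435897436 139.6153846153846 39
jar diff
347.33962264150944 139.88679245283018 53
7.1928
-0.1 [350.92672423 141.53473186]
0 [347.74027194 141.65339939]
0.1 [344.54555242 142.06522736]
24.925 [0.34807592 0.22274944 0.62686493]
```

View pics/fin.png

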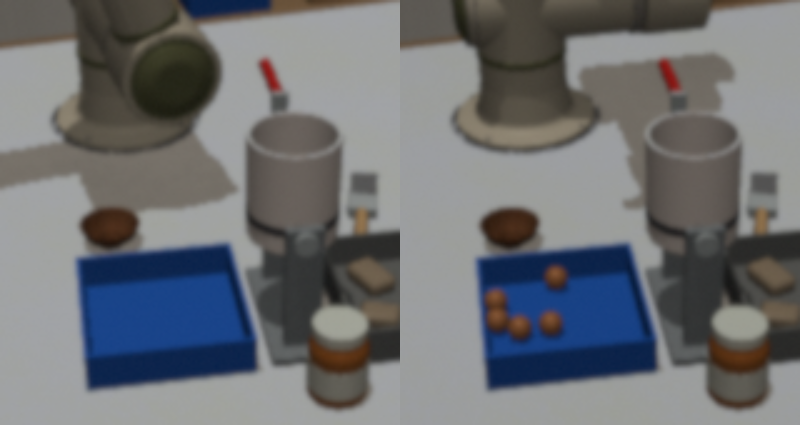

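The before and after views match: the jar is upright to within about 0.01 rad (grip at pixel 347.3 now, 347.6 at the start). The five balls are in the tray and the robot is clear.

```bash
python3 -c "
from bench import job
print(job.hand_in())"
```

```text
the job is handed in; nothing more can be done
None
```

The job is handed in at about 25 s on the robot's clock: all five balls are in the blue tray, the jar is back upright and released, nothing else visibly moved, and `job.hand_in()` returned no verdict.

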